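# Index the hat-block swivel stand to its next notch

## Robot

A 7-joint arm with a two-finger parallel gripper is mounted at the origin on the work surface. World frame = base frame: x ahead of the robot, y to its left, z up, the work surface at z = 0. Lengths are in m, angles in rad, forces in N, time in s.
With the tool pointing down it reaches from about 0.35 to 0.9 m from the base axis. Payload 8.1 kg.
Tool frame: the origin (TCP) lies midway between the tips of the shut fingers; the grasp point (between the pads) lies 19 mm behind it (ctrl.grasp_offset is the distance from the TCP to the grasp point, in m); z points along the fingers, y is the line along which they close (so a half turn about z gives the same grasp; the last joint's range is limited). The gripper opens to 92 mm and grips with 3 to 60 N. Pads are 19 mm wide; open, the fingers measure 130 mm over their backs; the gripper's body (75 mm by 190 mm) begins 47 mm behind the grasp point.
Start: joints at [-1.288, 0.434, 0.025, 1.573, -0.012, 1.134, -0.075], TCP at [0.235, 0.579, 0.227] pointing down, gripper open.
Joint ranges: [-2.62, 2.62], [-0.44, 2.09], [-1.27, 1.32], [0.08, 2.57], [-1.32, 4.46], [0.12, 2], [-2.74, 2.74]. Speed limits (rad/s): [2.22, 2.22, 3.01, 3.01, 3.14, 3.14, 3.14].

## Interface

Orientations are given as [roll, pitch, yaw] about the fixed x, y, z axes, in that order (R = Rz(yaw) Ry(pitch) Rx(roll)).
In Python, from rig import ctrl gives the robot as it stands.
- The arm moves only by the shell command python3 -m crank 'ROWS' [FORCE]. ROWS is JSON, a list of rows, each an object of numbers: "x", "y", "z": the shift along the world's x, y, z in m; "twist": the turn about the world's z in rad; "fingers": the finger opening in m, from 0 to 0.0918. In form: [{"x": .., "y": .., "z": .., "twist": .., "fingers": ..}, ...]. A call has 1 to 5 rows; each row is the pose to reach, as a shift and turn from the pose commanded when the call began; what a row does not reach only later rows make up. A row lasts 1/8 s, in which the tool goes at most 62.5 mm and 10.7 degrees, less where a joint would pass 70% of its speed; a pose out of reach is approached as far as the arm can. A call with a gripper value outside its range is refused whole. The fingers move at their own pace and stop on an object; FORCE is the grip in N (left out, the last holds). Time passes only in rows, so rows that repeat a pose let the fingers close. It gives the time, the measured TCP pose, the force, the opening and the grip force at its end, in the units of the state.
- ctrl.read_state(): the state, without advancing time (a new reading comes with each control period).
- ctrl.read_camera(name): name is "side" or "top"; returns a dict with "frame" (400x640x3 uint8, red, green, blue), "fovy" (degrees; the focal length in pixels is half the picture's height over the tangent of half this angle, whatever the lens; pixels are square), "cx", "cy" (the principal point, pixels), "origin" and "orientation" of the camera in the world. Camera axes: x right, y down, z forward; pixel columns grow to the right and rows downward; lengths in m; the calibration is good to about 2 mm. A picture is of the moment at which its call begins. There is no depth.
- ctrl.close_job(): hands the job in; it is judged then, once.
Trained networks look in a picture, given as the dict that the camera call returned (one of the last four; its "shot" number tells which), for a name from the list of things; names that differ only in an ending like _2 or _b are one class to them, and where a whole thing is asked for, a point or a joint stands for the part that bears it (a point fixed in the world has none). Each returns a list of dicts, best first, with "p" (0 to 1); they miss things now and then, are a little off and sometimes report something else, mostly with a low value. They report only what shows in the picture. A call takes as long as a camera call.
- ctrl.boxes_of(label, picture): "at" ([x, y, z] in m, in world coordinates, good to about 4 mm: the middle of the surface that is visible of it).
The state is a dict: "time": time; "joint_pos": joint angles; "qd": joint speeds; "joint_efforts": joint torques, N m; "eef_pos": TCP position; "orientation": TCP orientation; "wrist_force": force on the tool from outside, world axes, zero at the start; "moment": the same for the moment, N m; "grip_width": finger opening in m; "grip_force": force on a finger pad.
Only numpy, scipy, OpenCV 4.12 (cv2) and the standard library are available. Lean on these libraries where they do the work, as an engineer would, in place of code of your own. Each camera call takes 0.05 s, during which the arm holds its last target. There are 200 camera calls.

## Task

The wooden hat block is parked in the wide slot of its swivel stand. Pull the spring ring straight up, swing the ring's arm counter-clockwise (seen from above) to the first narrow notch, and let the pin drop fully home in it, so that the block is locked there and the ring is let go. The notch has to be found by feel: never force the pin hard against the index plate, and leave the other things on the table where they are.

Things in the scene. Friction and masses are not known exactly. Their poses are not given: they have to be found in the camera images.
- stand: Fixed swivel stand: dark round foot 210 mm across, above it a round aluminium index plate, and on top the turning part: arm and hat block. Origin: on the table, on the vertical turning axis; z up; x: the direction in which the arm points at swivel = 0.
- plate_centre (a point): Centre of the index plate (288 mm across), in its upper face, 40 mm up. Its rim has open radial notches 11 mm wide, one every 45 degrees; one is replaced by a 27 degree wide parking slot where the pin now stands with play. The plate's own angle differs each time and is not measured: the first notch counter-clockwise lies at a swivel angle between 0.65 and 0.92 rad (45 degrees past the slot's middle).
- block_top (a point): Top of the wooden hat block (126 mm across, centred on the axis), 150 mm above the table. Below it, fixed to it, a steel arm 24 mm wide, upper face 56 mm above the table, reaches 145 mm out from the axis along this point's x.
- swivel (a joint): Angle of arm and hat block about the stand's axis, rad, growing counter-clockwise seen from above; -0.05 to 0.05 at the start, range -1.0 to 1.75. It turns stiffly (about 2 N at the ring, about 5 N with the pin dragging on the plate) and stays where left. The slot's end stops a lowered pin somewhere between 0.07 and 0.34 rad; a pin past 0.40 rad is over the smooth rim that leads to the notch.
- pull_ring (a joint): How far ring and pin are pulled up, m: 0 = pin home in slot or notch, 0.008 = tip level with (or resting on) the plate's upper face, 0.014 = top stop. A spring pulls it down with 4.5 N at 0 and 7.5 N at the stop; let go, it moves down by itself at about 0.12 m/s.
- ring_top (a point): Middle of the upper bar of the upright steel pull ring, 130 mm above the table at pull_ring = 0, 130 mm from the stand's axis, right above the pin. Ring of 9 mm round bar, 46 mm across, in the plane through the stand's axis (point x: outward along the arm); upper bar straight for 15 mm along x, to be pinched from above, a finger on either side. Below: brass bushing 24 mm across, up to 76 mm.
- index_pin: Steel index pin, 8 mm across with a flat tip, fixed beneath the ring, going down through the arm's end. Origin: its tip, 32 mm above the table when home (8 mm below the plate's upper face). More than 25 N between it and the plate damages them.
- ribbon_spool: Bystander: red ribbon spool, 84 mm across, 42 mm high. Origin: centre of its underside.
- pin_tin: Bystander: small round metal pin tin, 48 mm across, 35 mm high, standing close to the stand. Origin: centre of its underside.
- trim_bowl: Bystander: white bowl, 124 mm across, 50 mm high. Origin: centre of its underside.
- craft_plate: Bystander: white plate, 200 mm across, 18 mm high. Origin: centre of its underside.
- glue_bottle: Bystander: white glue bottle, 48 mm across, 130 mm high. Origin: centre of its underside.
- black_tube: Bystander: black upright tube, 44 mm across, 90 mm high. Origin: centre of its underside.
- mug: Bystander: blue mug, 80 mm across, 90 mm high. Origin: centre of its underside.
- glue_gun: Bystander: black glue gun lying flat, about 160 by 80 mm, 34 mm high. Origin: centre of its underside.

How it is judged:
On the way, in this order (a step that is already met when the one before it is completed fails the run):
1. the ring is pulled up until the pin is clear of the parking slot (value of joint pull_ring above 0.0078 m and value of joint swivel below 0.4 rad), for 0.1 s.
2. the pin has dropped into the first notch counter-clockwise (value of joint pull_ring below 0.002 m and value of joint swivel between 0.62 and 0.95 rad), for 0.2 s.
At the end, for the whole second after the job is handed in: The pin is home (pull_ring under 2 mm) in the first notch counter-clockwise of the parking slot (swivel between 0.62 and 0.95 rad), the arm at rest (all of step 2 and velocity of joint swivel between -0.05 and 0.05 rad/s); the robot touches nothing.
It fails at once if the pin is forced against the index plate or its notch walls with more than 25 N (contact force between index_pin and stand above 25 N).
It fails at once if one of the other things is pushed more than 20 mm from its place (distance of any of ribbon_spool, pin_tin, trim_bowl, craft_plate, glue_bottle, black_tube, mug, glue_gun from where it was at the start of the episode above 0.02 m).
It also fails if it takes over 51 s, if anything falls off the work surface, if the arm or the gripper's body presses on something with over 40 N, if the wrist force passes 120 N, or if a joint passes its speed limit or range.

## Working session

There is one attempt and no reset: what is moved stays moved. The work goes in short steps, Python scripts to look and compute and a shell command to move; the robot and the scene stay as the last step left them, time stands still between calls to the robot, and variables do not carry over. Pictures are saved under pics/ and viewed, at most 10 in all, crops included, and the job is handed in when it is done.

```bash
ls; mkdir -p pics; python3 - <<'E'
from rig import ctrl
import cv2,numpy as np
s=ctrl.read_state();print({k:np.round(v,3).tolist() for k,v in s.items()})
for n in("side","top"):
    p=ctrl.read_camera(n);cv2.imwrite(f"pics/{n}0.png",p["frame"][:,:,::-1])
    print(n,{k:p[k] for k in p if k!="frame"})
    for l in("ring_top","block_top","pull_ring","stand","plate_centre","pin_tin","glue_bottle","black_tube","mug"):
        try:print(l,[(round(d["p"],2),np.round(d["at"],3).tolist()) for d in ctrl.boxes_of(l,p)[:2]])
        except Exception as e:print(l,e)
E
```

```text
pics
{'time': 0.0, 'joint_pos': [-1.288, 0.435, 0.025, 1.574, -0.012, 1.134, -0.075], 'qd': [0.0, 0.003, -0.002, -0.001, 0.001, 0.001, 0.001], 'joint_efforts': [-0.001, -66.785, 0.985, -31.448, -0.06, 0.043, 0.0], 'eef_pos': [0.235, 0.579, 0.226], 'orientation': [-3.14, 0.0, 2.756], 'wrist_force': [-0.646, -0.434, -0.19], 'moment': [0.01, -0.002, 0.022], 'grip_force': 0.0, 'grip_width': 0.092}
side {'fovy': 51.971571287530985, 'cx': 325.50228352530496, 'cy': 197.6682000239885, 'origin': array([0.53173956, 0.96307893, 0.93583417]), 'orientation': array([-2.2828862 , -0.00889687, -3.09144194]), 'shot': 1}
ring_top []
block_top [(0.64, [0.623, -0.083, 0.109]), (0.6, [0.557, 0.056, 0.13])]
pull_ring [(0.55, [0.622, -0.084, 0.108])]
stand [(0.82, [0.553, 0.061, 0.038])]
plate_centre [(0.79, [0.549, 0.058, 0.043])]
pin_tin [(0.64, [0.454, 0.196, 0.035]), (0.17, [0.555, 0.054, 0.126])]
glue_bottle [(0.51, [0.665, -0.361, 0.062])]
black_tube [(0.57, [0.733, -0.246, 0.062]), (0.16, [0.626, -0.082, 0.108])]
mug [(0.76, [0.361, -0.36, 0.059])]
top {'fovy': 46.22150690271106, 'cx': 319.151522341804, 'cy': 207.92932783312932, 'origin': array([0.28661588, 0.01128184, 1.51749784]), 'orientation': array([-2.96404634,  0.00521132, -1.57932006]), 'shot': 2}
ring_top []
block_top [(0.57, [0.55, 0.013, 0.139])]
pull_ring [(0.46, [0.617, -0.093, 0.128])]
stand [(0.67, [0.537, 0.018, 0.038])]
plate_centre [(0.4, [0.762, -0.117, 0.045])]
pin_tin [(0.52, [0.446, 0.182, 0.033]), (0.32, [0.617, -0.093, 0.124])]
glue_bottle [(0.62, [0.657, -0.371, 0.083])]
black_tube [(0.56, [0.73, -0.257, 0.092]), (0.3, [0.76, -0.117, 0.043])]
mug [(0.93, [0.364, -0.392, 0.033]), (0.51, [0.657, -0.37, 0.086])]
```

View pics/side0.png

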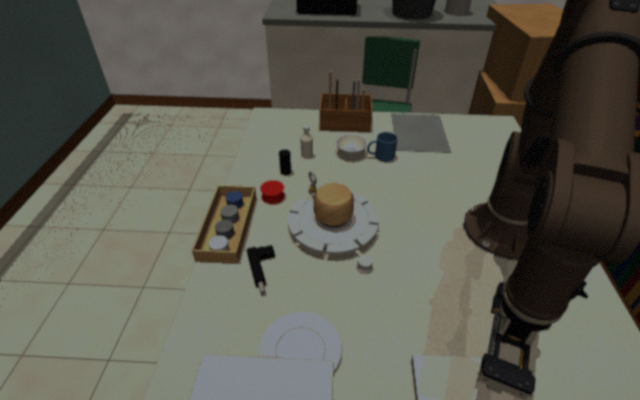

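View pics/top0.png

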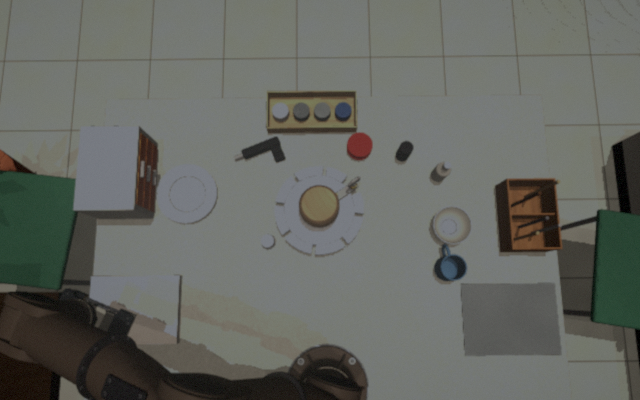

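The side view shows the stand at (333,220) with the ring at about (313,182). The top view shows the block at (319,205), the ring near (352,185) and the tin at (267,241). I'll zoom in for exact pixels.

```bash
cat > h.py <<'E'
import numpy as np
from scipy.spatial.transform import Rotation as R
def ray(p,u,v):
    f=200/np.tan(np.radians(p["fovy"])/2)
    M=R.from_euler("xyz",p["orientation"]).as_matrix()
    d=M@np.array([(u-p["cx"])/f,(v-p["cy"])/f,1]);return p["origin"],d
def atz(p,u,v,z):
    o,d=ray(p,u,v);return o+d*(z-o[2])/d[2]
def proj(p,X):
    f=200/np.tan(np.radians(p["fovy"])/2)
    M=R.from_euler("xyz",p["orientation"]).as_matrix()
    c=(np.atleast_2d(X)-p["origin"])@M
    return np.c_[p["cx"]+f*c[:,0]/c[:,2],p["cy"]+f*c[:,1]/c[:,2]]
E
python3 - <<'E'
import cv2,numpy as np
a=cv2.imread("pics/top0.png")[155:265,265:375];b=cv2.imread("pics/side0.png")[165:255,280:390]
a=cv2.resize(a,(600,600),interpolation=cv2.INTER_CUBIC) if 0 else cv2.resize(a,None,fx=5,fy=5,interpolation=cv2.INTER_CUBIC)
b=cv2.resize(b,None,fx=6,fy=6,interpolation=cv2.INTER_CUBIC)
g=lambda i:np.clip(i*1.8,0,255).astype("uint8")
cv2.imwrite("pics/tc.png",g(a));cv2.imwrite("pics/sc.png",g(b))
E
```

```text
(no output)
```

View pics/tc.png

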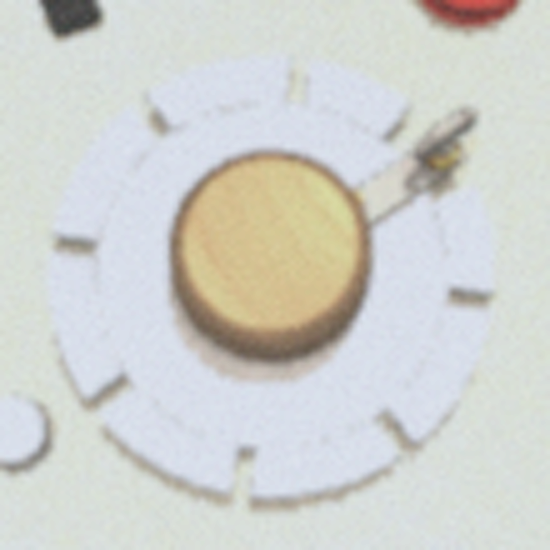

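View pics/sc.png

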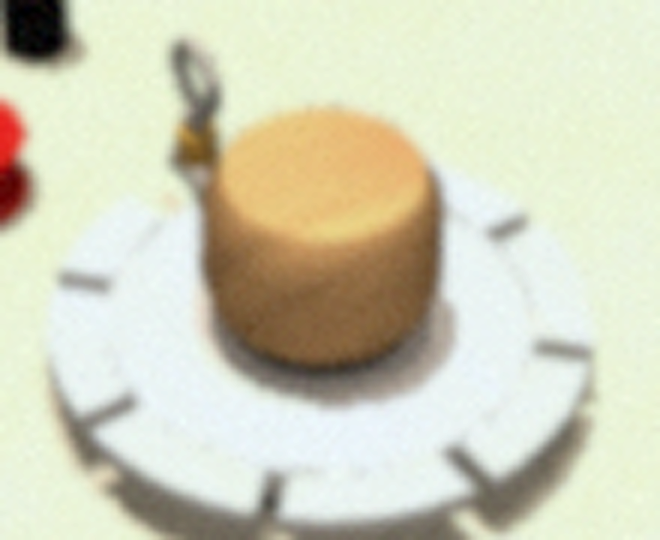

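The crops show the plate centre near crop (272,278) in the top view. Narrow notches sit at crop (297,80), (155,112), (75,243), (107,392), (245,475), (400,430) and (470,296), and the ring bar is around (460,122). In the side view the ring top is at crop (185,45).

```bash
cat > m.py <<'E'
from rig import ctrl
from h import *
from scipy.optimize import least_squares
import cv2
T=ctrl.read_camera("top");S=ctrl.read_camera("side")
t=lambda x,y:(265+(x-2)/5,155+(y-2)/5)
s=lambda x,y:(280+(x-2.5)/6,165+(y-2.5)/6)
def circ(P):
    P=np.array(P)[:,:2];r=least_squares(lambda q:np.hypot(*(P-q[:2]).T)-q[2],[.55,.05,.1]);return r.x,np.abs(r.fun).max()
print("plate top",circ([atz(T,*t(*c),.04) for c in [(50,270),(493,280),(270,57),(120,120),(75,180),(60,345),(460,180),(470,360),(180,75)]]))
print("block top",circ([atz(T,*t(*c),.15) for c in [(177,240),(365,240),(270,152),(205,178),(335,178),(270,332),(200,300),(340,300)]]))
print("plate side",circ([atz(S,*s(*c),.04) for c in [(48,330),(592,345),(330,522),(150,488),(70,425),(75,265),(500,487)]]))
print("block side",circ([atz(S,*s(*c),.15) for c in [(325,108),(218,180),(437,185),(325,243),(250,130),(405,130)]]))
N=[(297,80),(157,115),(75,243),(107,390),(245,470),(402,430),(470,296)]
np.save("N.npy",np.array([atz(T,*t(*c),.04)[:2] for c in N]))
print("ring T",atz(T,*t(458,123),.13),"ring S",atz(S,*s(185,45),.13))
for n,p in(("T",T),("S",S)):
  for l in("pull_ring","ring_top","index_pin","block_top","stand"):
    print(n,l,[(round(d["p"],2),np.round(d["at"],3).tolist()) for d in ctrl.boxes_of(l,p)[:3]])
E
python3 m.py
```

```text
plate top (array([0.54839912, 0.01911378, 0.14049772]), np.float64(0.0035657762232858548))
block top (array([0.54740691, 0.01754846, 0.05483679]), np.float64(0.0013235218505532678))
plate side (array([0.54785589, 0.02711517, 0.14179293]), np.float64(0.004962360233410318))
block side (array([0.54528513, 0.03340837, 0.05271558]), np.float64(0.0019401458473413402))
ring T [ 0.62330554 -0.09699459  0.13      ] ring S [ 0.62649931 -0.0933951   0.13      ]
T pull_ring []
T ring_top []
T index_pin []
T block_top [(0.9, [0.553, 0.01, 0.142])]
T stand [(0.77, [0.536, 0.02, 0.04])]
S pull_ring [(0.5, [0.621, -0.088, 0.108])]
S ring_top [(0.41, [0.621, -0.085, 0.11])]
S index_pin []
S block_top []
S stand [(0.56, [0.553, 0.062, 0.038]), (0.52, [0.49, -0.429, 0.034])]
```

```bash
cat > ov.py <<'E'
from rig import ctrl
from h import *
import cv2,sys
from scipy.optimize import least_squares
T=ctrl.read_camera("top");S=ctrl.read_camera("side")
N=np.load("N.npy")
# axis & notch phase: 7 notch marks at common radius, 45deg apart
k=np.arange(7)
f=lambda q:(N-np.c_[q[0]+q[3]*np.cos(q[2]+k*np.pi/4),q[1]+q[3]*np.sin(q[2]+k*np.pi/4)]).ravel()
r=least_squares(f,[.548,.019,0,.13]);print(r.x,np.abs(r.fun).max())
c=r.x[:2];ph=r.x[2]
if len(sys.argv)>1: c=np.array([float(sys.argv[1]),float(sys.argv[2])])
th=float(sys.argv[3]) if len(sys.argv)>3 else np.arctan2(-.094-c[1],.624-c[0])
print("notch",ph,"arm",th,"diff",ph-th)
w=np.linspace(0,2*np.pi,80)
def cir(rad,z):return np.c_[c[0]+rad*np.cos(w),c[1]+rad*np.sin(w),0*w+z]
e=np.array([np.cos(th),np.sin(th)])
rr=np.c_[c+ (0.130+.0185*np.cos(w))[:,None]*e, .1115+.0185*np.sin(w)]
top=np.r_[c+.130*e,.13]
out=[]
for p,(x0,y0,x1,y1) in((T,(265,155,375,265)),(S,(280,165,390,255))):
    im=np.clip(cv2.resize(p["frame"][y0:y1,x0:x1,::-1],None,fx=7,fy=7,interpolation=cv2.INTER_CUBIC)*1.6,0,255).astype("uint8")
    im=np.clip(cv2.resize(p["frame"][y0:y1,x0:x1,::-1].astype("float32"),None,fx=7,fy=7,interpolation=cv2.INTER_LINEAR)*1.6,0,255).astype("uint8")
    def dr(X,col):
        q=(proj(p,X)-[x0,y0])*7+3
        cv2.polylines(im,[q.round().astype(int)],False,col,1)
    dr(cir(.144,.04),(0,0,255));dr(cir(.063,.14),(255,0,0));dr(rr,(0,0,255))
    dr(np.array([[*c,.15],[*c,.04]]),(0,180,0))
    for k in range(8): dr(np.array([[*(c+q*np.array([np.cos(ph+k*np.pi/4),np.sin(ph+k*np.pi/4)])),.04] for q in(.11,.15)]),(0,0,255))
    out.append(im[:600,:])
h=np.full((600,0,3),0,"uint8")
a=cv2.resize(out[0][:600,150:],None,fx=.63,fy=.63) if 0 else out[0][:600]
cv2.imwrite("pics/ovT%s.png"%sys.argv[4],a);cv2.imwrite("pics/ovS%s.png"%sys.argv[4],out[1][:600])
E
python3 ov.py 0.548 0.021 -0.985 1
```

```text
[ 0.54927718  0.01658127 -0.14475736  0.1285186 ] 0.0038935755340773343
notch -0.14475735521060476 arm -0.985 diff 0.8402426447893953
```

View pics/ovT1.png

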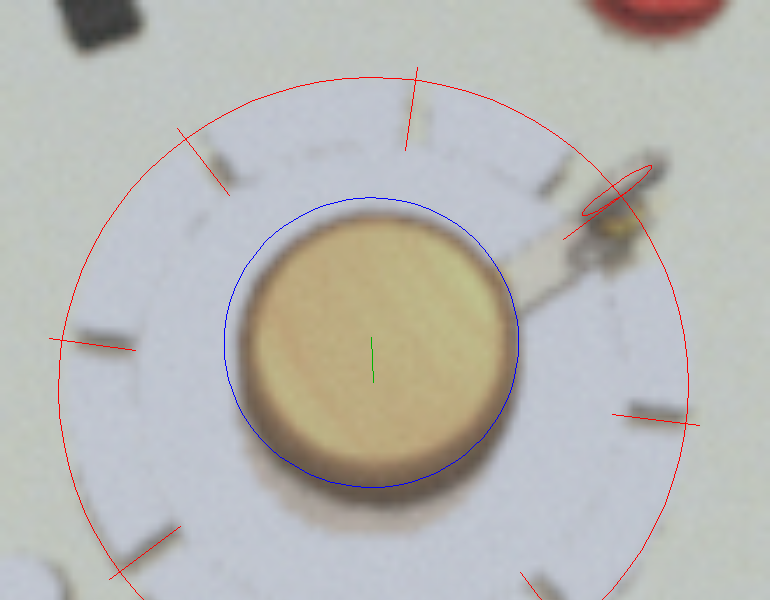

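View pics/ovS1.png

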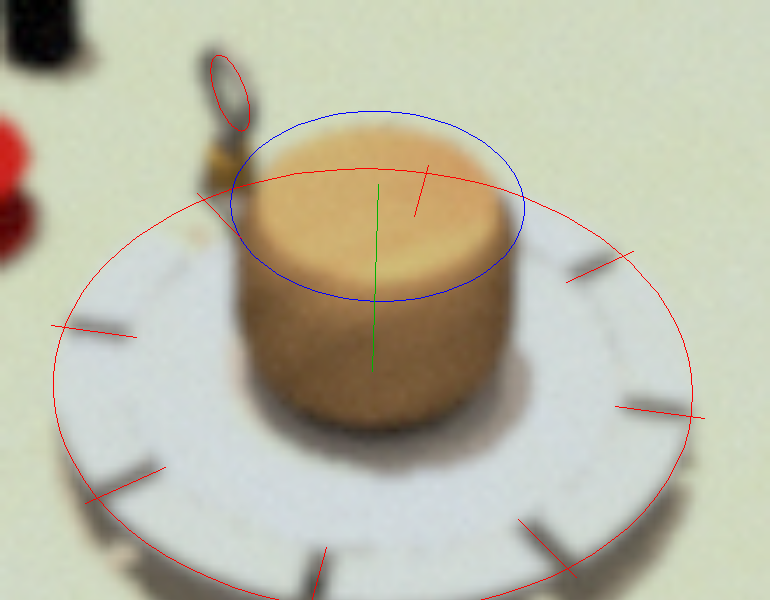

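The overlays agree with the detector. I take the ring at about (0.621, -0.089), the axis at about (0.549, 0.0185), an arm angle of about -0.98, and the notch about 0.84 rad further on. I need yaw 2.16, so a twist of -0.596, and I'll set out now.

```bash
python3 -m crank '[{"x":0.03,"y":-0.05,"z":0.01,"twist":-0.12},{"x":0.06,"y":-0.1,"z":0.01,"twist":-0.24},{"x":0.09,"y":-0.155,"z":0.01,"twist":-0.36},{"x":0.12,"y":-0.21,"z":0.01,"twist":-0.48},{"x":0.15,"y":-0.26,"z":0.01,"twist":-0.596}]' 20
python3 -m crank '[{"x":0.03,"y":-0.053},{"x":0.06,"y":-0.106},{"x":0.09,"y":-0.16},{"x":0.12,"y":-0.21},{"x":0.15,"y":-0.26}]'
```

```text
invalid input
invalid input
```

```bash
python3 -m crank '[{"x":0.03,"y":-0.05,"z":0.01,"twist":-0.12,"fingers":0.07},{"x":0.06,"y":-0.1,"z":0.01,"twist":-0.24,"fingers":0.07},{"x":0.09,"y":-0.155,"z":0.01,"twist":-0.36,"fingers":0.07},{"x":0.12,"y":-0.21,"z":0.01,"twist":-0.48,"fingers":0.07},{"x":0.15,"y":-0.26,"z":0.01,"twist":-0.596,"fingers":0.07}]' 20
```

```text
time: 2.33
eef_pos: [0.386, 0.3171, 0.2371]
orientation: [3.141, -0.0, 2.156]
wrist_force: [1.7, 1.1, -0.4]
grip_width: 0.0701
grip_force: 0.0
```

```bash
python3 -m crank '[{"x":0.03,"y":-0.05,"z":0,"twist":0,"fingers":0.06},{"x":0.06,"y":-0.1,"z":0,"twist":0,"fingers":0.06},{"x":0.09,"y":-0.155,"z":0,"twist":0,"fingers":0.06},{"x":0.12,"y":-0.205,"z":0,"twist":0,"fingers":0.06},{"x":0.147,"y":-0.255,"z":0,"twist":0,"fingers":0.06}]'
python3 -m crank '[{"x":0.03,"y":-0.05,"z":0,"twist":0,"fingers":0.05},{"x":0.06,"y":-0.1,"z":0,"twist":0,"fingers":0.05},{"x":0.088,"y":-0.151,"z":-0.02,"twist":0.005,"fingers":0.05},{"x":0.088,"y":-0.151,"z":-0.06,"twist":0.005,"fingers":0.05},{"x":0.088,"y":-0.151,"z":-0.085,"twist":0.005,"fingers":0.05}]'
python3 - <<'E'
from rig import ctrl
from h import *
import cv2
q=np.round(ctrl.read_state()["joint_pos"],2);print(q)
a=[]
for n,(x0,y0,x1,y1) in(("top",(290,130,380,205)),("side",(270,120,360,195))):
    p=ctrl.read_camera(n);a.append(np.clip(cv2.resize(p["frame"][y0:y1,x0:x1,::-1],None,fx=4.4,fy=7,interpolation=cv2.INTER_LINEAR).astype(float)*1.7,0,255))
cv2.imwrite("pics/c1.png",np.hstack(a))
E
```

```text
time: 2.95
eef_pos: [0.5332, 0.0624, 0.237]
orientation: [3.141, 0.0, 2.16]
wrist_force: [-0.0, 1.6, -0.8]
grip_width: 0.0602
grip_force: 0.0
time: 3.58
eef_pos: [0.6197, -0.0878, 0.1498]
orientation: [-3.14, -0.001, 2.163]
wrist_force: [-0.5, 1.5, -0.3]
grip_width: 0.05
grip_force: 0.0
[-0.23  0.53  0.42  1.69 -0.25  0.98  0.87][ WARN:0@2.424] global loadsave.cpp:1063 imwrite_ Unsupported depth image for selected encoder is fallbacked to CV_8U.
```

View pics/c1.png

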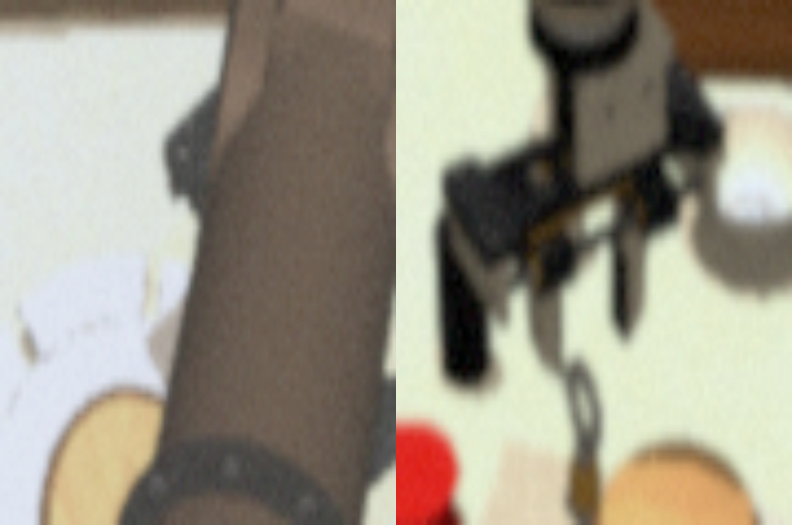

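The fingers (tips at 550,365 and 625,335 in the side crop) straddle the ring at (580,370). Next I lower and close.

```bash
python3 -m crank '[{"x":0.001,"y":-0.001,"z":-0.02,"twist":0,"fingers":0.05},{"x":0.001,"y":-0.001,"z":-0.04,"twist":0,"fingers":0.05},{"x":0.001,"y":-0.001,"z":-0.04,"twist":0,"fingers":0.03},{"x":0.001,"y":-0.001,"z":-0.04,"twist":0,"fingers":0.02},{"x":0.001,"y":-0.001,"z":-0.04,"twist":0,"fingers":0.014}]' 15
python3 -m crank '[{"x":0,"y":0,"z":0,"twist":0,"fingers":0.008},{"x":0,"y":0,"z":0,"twist":0,"fingers":0.004},{"x":0,"y":0,"z":0,"twist":0,"fingers":0.0},{"x":0,"y":0,"z":0,"twist":0,"fingers":0.0}]' 30
```

```text
time: 4.3
eef_pos: [0.622, -0.088, 0.1131]
orientation: [3.14, 0.001, 2.165]
wrist_force: [0.6, 0.7, -0.1]
grip_width: 0.0246
grip_force: 0.0
time: 4.8
eef_pos: [0.6214, -0.0881, 0.1122]
orientation: [3.141, 0.0, 2.165]
wrist_force: [-2.0, 0.1, 5.5]
grip_width: 0.008
grip_force: 30.0
```

```bash
python3 -m crank '[{"x":0,"y":0,"z":0.004,"twist":0,"fingers":0.0},{"x":0,"y":0,"z":0.008,"twist":0,"fingers":0.0},{"x":0,"y":0,"z":0.0125,"twist":0,"fingers":0.0},{"x":0,"y":0,"z":0.0125,"twist":0,"fingers":0.0},{"x":0,"y":0,"z":0.0125,"twist":0,"fingers":0.0}]' 40
```

```text
time: 5.42
eef_pos: [0.6211, -0.0881, 0.1241]
orientation: [-3.141, 0.0, 2.165]
wrist_force: [2.1, -1.3, -7.3]
grip_width: 0.0077
grip_force: 40.0
```

```bash
cat > arc.py <<'E'
import numpy as np,sys
C=np.array([.5485,.019]);r=.1294;t0=-.975
a0,*A=map(float,sys.argv[1:])
P=lambda a:C+r*np.array([np.cos(t0+a),np.sin(t0+a)])
for a in A:print(a,np.round(P(a)-P(a0),4),round(a-a0,3))
E
python3 arc.py 0 .05 .11 .17 .23 .29 .35 .41 .47 .53; python3 arc.py .29 .35 .41 .47 .53
```

```text
0.05 [0.0053 0.0038] 0.05
0.11 [0.0113 0.0086] 0.11
0.17 [0.0171 0.0138] 0.17
0.23 [0.0225 0.0194] 0.23
0.29 [0.0276 0.0252] 0.29
0.35 [0.0323 0.0314] 0.35
0.41 [0.0367 0.0378] 0.41
0.47 [0.0406 0.0445] 0.47
0.53 [0.0442 0.0514] 0.53
0.35 [0.0047 0.0062] 0.06
0.41 [0.0091 0.0126] 0.12
0.47 [0.013  0.0193] 0.18
0.53 [0.0166 0.0262] 0.24
```

```bash
python3 -m crank '[{"x":0.0053,"y":0.0038,"z":0,"twist":0.05,"fingers":0},{"x":0.0113,"y":0.0086,"z":0,"twist":0.11,"fingers":0},{"x":0.0171,"y":0.0138,"z":0,"twist":0.17,"fingers":0},{"x":0.0225,"y":0.0194,"z":0,"twist":0.23,"fingers":0},{"x":0.0276,"y":0.0252,"z":0,"twist":0.29,"fingers":0}]'
```

```text
time: 6.05
eef_pos: [0.6485, -0.0628, 0.1238]
orientation: [-3.14, -0.001, 2.458]
wrist_force: [0.4, -3.0, -6.9]
grip_width: 0.0079
grip_force: 40.0
```

```bash
python3 -m crank '[{"x":0.0047,"y":0.0062,"z":0,"twist":0.06,"fingers":0},{"x":0.0091,"y":0.0126,"z":0,"twist":0.12,"fingers":0},{"x":0.013,"y":0.0193,"z":0,"twist":0.18,"fingers":0},{"x":0.0166,"y":0.0262,"z":0,"twist":0.24,"fingers":0},{"x":0.0166,"y":0.0262,"z":0,"twist":0.24,"fingers":0}]'
python3 arc.py .53 .54 .56 .58 .60 .62 .64 .66 .68 .70
```

```text
time: 6.68
eef_pos: [0.6656, -0.0354, 0.1239]
orientation: [3.141, -0.001, 2.697]
wrist_force: [1.1, -0.2, -6.4]
grip_width: 0.0083
grip_force: 40.0
0.54 [0.0006 0.0012] 0.01
0.56 [0.0016 0.0035] 0.03
0.58 [0.0026 0.0059] 0.05
0.6 [0.0036 0.0083] 0.07
0.62 [0.0045 0.0107] 0.09
0.64 [0.0054 0.0132] 0.11
0.66 [0.0062 0.0156] 0.13
0.68 [0.007  0.0181] 0.15
0.7 [0.0077 0.0206] 0.17
```

```bash
python3 -m crank '[{"x":0,"y":0,"z":-0.001,"twist":0,"fingers":0},{"x":0,"y":0,"z":-0.002,"twist":0,"fingers":0},{"x":0,"y":0,"z":-0.003,"twist":0,"fingers":0},{"x":0,"y":0,"z":-0.0035,"twist":0,"fingers":0}]'
```

```text
time: 7.18
eef_pos: [0.6652, -0.0364, 0.1207]
orientation: [3.141, -0.0, 2.695]
wrist_force: [-0.1, 1.1, -6.2]
grip_width: 0.0077
grip_force: 40.0
```

```bash
python3 -m crank '[{"x":0,"y":0,"z":-0.0005,"twist":0,"fingers":0},{"x":0,"y":0,"z":-0.001,"twist":0,"fingers":0.0},{"x":0,"y":0,"z":-0.001,"twist":0,"fingers":0.013},{"x":0,"y":0,"z":-0.001,"twist":0,"fingers":0.013}]'
```

```text
time: 7.68
eef_pos: [0.6661, -0.0371, 0.1204]
orientation: [3.141, 0.002, 2.694]
wrist_force: [0.0, -0.6, 0.3]
grip_width: 0.0127
grip_force: 0.0
```

```bash
python3 -m crank '[{"x":0.0016,"y":0.0035,"z":0,"twist":0.03,"fingers":0.013},{"x":0.0026,"y":0.0059,"z":0,"twist":0.05,"fingers":0.013},{"x":0.0036,"y":0.0083,"z":0,"twist":0.07,"fingers":0.013},{"x":0.0045,"y":0.0107,"z":0,"twist":0.09,"fingers":0.013},{"x":0.0054,"y":0.0132,"z":0,"twist":0.11,"fingers":0.013}]'
python3 arc.py .64 .66 .68 .70 .72 .74; python3 arc.py .74 .76 .78 .80 .82 .84;python3 arc.py .8 .82 .84 .86 .88 .90
```

```text
time: 8.3
eef_pos: [0.6703, -0.0263, 0.12]
orientation: [-3.138, 0.0, 2.804]
wrist_force: [-3.8, -6.8, 2.7]
grip_width: 0.0133
grip_force: 3.9
0.66 [0.0008 0.0025] 0.02
0.68 [0.0016 0.0049] 0.04
0.7 [0.0023 0.0074] 0.06
0.72 [0.003  0.0099] 0.08
0.74 [0.0036 0.0124] 0.1
0.76 [0.0006 0.0025] 0.02
0.78 [0.0011 0.0051] 0.04
0.8 [0.0016 0.0076] 0.06
0.82 [0.002  0.0102] 0.08
0.84 [0.0024 0.0127] 0.1
0.82 [0.0004 0.0026] 0.02
0.84 [0.0008 0.0051] 0.04
0.86 [0.0011 0.0077] 0.06
0.88 [0.0014 0.0103] 0.08
0.9 [0.0016 0.0128] 0.1
```

```bash
python3 -m crank '[{"x":0.0008,"y":0.0025,"z":0,"twist":0.02,"fingers":0.013},{"x":0.0016,"y":0.0049,"z":0,"twist":0.04,"fingers":0.013},{"x":0.0023,"y":0.0074,"z":0,"twist":0.06,"fingers":0.013}]'
```

```text
time: 8.68
eef_pos: [0.6727, -0.019, 0.12]
orientation: [-3.138, 0.0, 2.864]
wrist_force: [-2.7, -7.4, 2.9]
grip_width: 0.0131
grip_force: 3.8
```

```bash
python3 -m crank '[{"x":0.0007,"y":0.0025,"z":0,"twist":0.02,"fingers":0.013},{"x":0.0013,"y":0.005,"z":0,"twist":0.04,"fingers":0.013},{"x":0.0013,"y":0.005,"z":0,"twist":0.04,"fingers":0.013}]'
```

```text
time: 9.05
eef_pos: [0.6743, -0.0134, 0.1201]
orientation: [-3.139, 0.0, 2.904]
wrist_force: [-2.3, -6.2, 2.8]
grip_width: 0.0132
grip_force: 3.0
```

```bash
python3 -m crank '[{"x":0.0006,"y":0.0025,"z":0,"twist":0.02,"fingers":0.013},{"x":0.0006,"y":0.0025,"z":0,"twist":0.02,"fingers":0.013}]'
```

```text
time: 9.3
eef_pos: [0.6749, -0.011, 0.12]
orientation: [-3.139, 0.0, 2.924]
wrist_force: [-2.9, -6.6, 3.1]
grip_width: 0.013
grip_force: 3.1
```

```bash
python3 -m crank '[{"x":0.0005,"y":0.0025,"z":0,"twist":0.02,"fingers":0.013},{"x":0.001,"y":0.0045,"z":0,"twist":0.035,"fingers":0.013},{"x":0.001,"y":0.0045,"z":0,"twist":0.035,"fingers":0.013}]'
```

```text
time: 9.68
eef_pos: [0.6759, -0.0065, 0.12]
orientation: [-3.139, 0.0, 2.959]
wrist_force: [-2.2, -5.8, 2.6]
grip_width: 0.0132
grip_force: 3.1
```

```bash
python3 -m crank '[{"x":0.0004,"y":0.002,"z":0,"twist":0.016,"fingers":0.013},{"x":0.0008,"y":0.004,"z":0,"twist":0.03,"fingers":0.013},{"x":0.0008,"y":0.004,"z":0,"twist":0.03,"fingers":0.013}]'
```

```text
time: 10.05
eef_pos: [0.6767, -0.0019, 0.1198]
orientation: [-3.139, -0.0, 2.99]
wrist_force: [-1.5, -5.3, -0.0]
grip_width: 0.0133
grip_force: 2.5
```

```bash
python3 -m crank '[{"x":0.0003,"y":0.002,"z":0,"twist":0.015,"fingers":0.013},{"x":0.0003,"y":0.002,"z":0,"twist":0.015,"fingers":0.013}]'
```

```text
time: 10.3
eef_pos: [0.6772, 0.0019, 0.1197]
orientation: [-3.141, 0.0, 3.005]
wrist_force: [-0.5, -1.1, -1.9]
grip_width: 0.0129
grip_force: 0.8
```

```bash
python3 -m crank '[{"x":0.0001,"y":0.001,"z":0,"twist":0,"fingers":0.013},{"x":0.0001,"y":0.001,"z":0,"twist":0,"fingers":0.013}]'; python3 - <<'E'
from rig import ctrl
from h import *
for i in range(2):
  for n in("side",):
    p=ctrl.read_camera(n);print([(round(d["p"],2),np.round(d["at"],3).tolist()) for l in("pull_ring","ring_top") for d in ctrl.boxes_of(l,p)[:2]])
E
```

```text
time: 10.55
eef_pos: [0.6773, 0.003, 0.1197]
orientation: [-3.141, 0.0, 3.005]
wrist_force: [0.2, -2.5, -1.2]
grip_width: 0.0127
grip_force: 1.1
[(0.37, [0.676, 0.008, 0.095])]
[]
```

```bash
python3 -m crank '[{"x":0.0002,"y":0.0015,"z":0,"twist":0,"fingers":0.013},{"x":0.0002,"y":0.0015,"z":0,"twist":0,"fingers":0.013}]'
```

```text
time: 11.1
eef_pos: [0.6773, 0.0033, 0.1197]
orientation: [-3.14, 0.0, 3.004]
wrist_force: [0.8, -4.1, -1.7]
grip_width: 0.0129
grip_force: 2.7
```

```bash
python3 -m crank '[{"x":0.0002,"y":0.0015,"z":0,"twist":0,"fingers":0.013},{"x":0.0002,"y":0.0015,"z":0,"twist":0,"fingers":0.013}]'
```

```text
time: 11.35
eef_pos: [0.6774, 0.0034, 0.1197]
orientation: [-3.139, -0.0, 3.003]
wrist_force: [0.4, -8.7, 0.1]
grip_width: 0.0129
grip_force: 4.1
```

The force climbs while the tool stays put, so the pin is in the notch. I back off to relieve the contact, open the fingers and rise.

```bash
python3 -m crank '[{"x":-0.0004,"y":-0.0025,"z":0,"twist":0,"fingers":0.013},{"x":-0.0007,"y":-0.005,"z":0,"twist":0,"fingers":0.013},{"x":-0.0007,"y":-0.005,"z":0,"twist":0,"fingers":0.013},{"x":-0.0007,"y":-0.005,"z":0,"twist":0,"fingers":0.03},{"x":-0.0007,"y":-0.005,"z":0,"twist":0,"fingers":0.05}]'
python3 -m crank '[{"x":0,"y":0,"z":0,"twist":0,"fingers":0.05},{"x":0,"y":0,"z":0.03,"twist":0,"fingers":0.05},{"x":0,"y":0,"z":0.08,"twist":0,"fingers":0.05},{"x":-0.05,"y":0.03,"z":0.1,"twist":0,"fingers":0.05},{"x":-0.09,"y":0.08,"z":0.1,"twist":0,"fingers":0.05}]'
python3 - <<'E'
from rig import ctrl
from h import *
import cv2
a=[]
for n in("side","top"):
    p=ctrl.read_camera(n)
    print(n,[(l,round(d["p"],2),np.round(d["at"],3).tolist()) for l in("pull_ring","pin_tin","black_tube") for d in ctrl.boxes_of(l,p)[:1]])
    u,v=proj(p,[.677,0,.1])[0].astype(int);a.append(np.clip(cv2.resize(p["frame"][v-35:v+35,u-28:u+28,::-1],None,fx=7,fy=7,interpolation=cv2.INTER_LINEAR)*1.7,0,255).astype("uint8"))
    for z in(.13,.138):print(z,(proj(p,[.677,0,z])[0]-[u-28,v-35])*7)
cv2.imwrite("pics/c2.png",np.hstack(a))
E
```

```text
time: 11.98
eef_pos: [0.6769, 0.0015, 0.1198]
orientation: [3.141, 0.0, 3.005]
wrist_force: [-0.1, 0.2, -0.7]
grip_width: 0.0284
grip_force: 0.0
time: 12.6
eef_pos: [0.588, 0.0788, 0.2219]
orientation: [3.141, 0.004, 3.001]
wrist_force: [0.1, 1.3, 0.3]
grip_width: 0.0502
grip_force: 0.0
side [('pull_ring', 0.68, [0.765, -0.104, 0.042]), ('pin_tin', 0.62, [0.452, 0.197, 0.035]), ('black_tube', 0.65, [0.73, -0.246, 0.063])]
0.13 [193.44984836 195.13239647]
0.138 [192.62494085 181.03887685]
top [('pin_tin', 0.63, [0.744, 0.246, 0.035]), ('black_tube', 0.62, [0.656, -0.371, 0.084])]
0.13 [196.78382192 226.99363469]
0.138 [196.87959961 221.98696456]
```

View pics/c2.png

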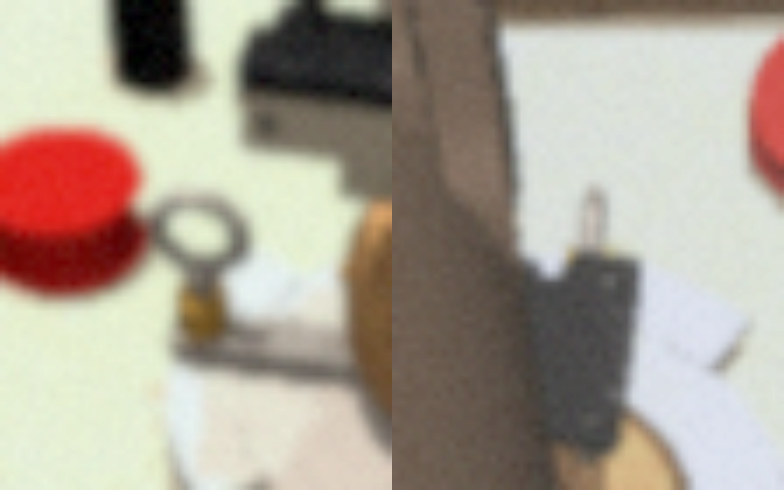

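The ring's upper bar shows at about row 203 in the side crop. The model predicts 195 for home and 181 for pulled up 8 mm, so the pin is home, and the notch wall blocked further turning. The gripper is clear of everything.

```bash
python3 -c "
from rig import ctrl
print(ctrl.read_state()['wrist_force'],ctrl.close_job())"
```

```text
the job is handed in; nothing more can be done
[ 0.09359007  0.35519217 -0.53384471] None
```

The job is handed in: by feel and by camera the pin is home in the first notch counter-clockwise (swivel about 0.83 rad), the ring is let go and the gripper is clear; no verdict came back.

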